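# Clamp a carving blank in the bench screw clamp

## Task

Push the big wooden blank along the clamp's channel until its end is fully home against the end stop. Then turn the crank on top of the clamp clockwise (seen from above) until the sprung jaw pad presses firmly down on the blank, its spring at least half squeezed (turning on until the crank stops by itself is fine too), and leave it clamped like that. Leave the other things on the bench where they are.

Things in the scene. Friction and masses are not known exactly. Their poses are not given: they have to be found in the camera images.
- clamp: Dark steel C-frame screw clamp, fixed to the bench. Origin on the bench top straight under the vertical screw axis; x points from the column to the open side of the throat, y along the channel, z up. Column at x -115 to -65, y -30 to 30 mm; head over the channel at x -115 to 35, y -25 to 25, z 117 to 164 mm. Only the crank rises above that. The blank goes in from the +y end, pushed towards -y.
- stop (a point): Foot of the end stop's face, mid-channel, at y = -60 mm in the clamp's frame; the face looks to +y, stop 35 mm high. From here the channel runs in +y: two rails 18 mm high, 64 mm apart, up to y = 75 mm, then a flared mouth up to 100 mm. No floor plate: the blank slides on the bench top.
- block: The blank: pale wood block 60 x 170 x 50 mm (x, y, z), 0.25 to 0.5 kg, loose, flat on the bench. Origin: centre of its underside; long axis y, along the clamp's y. At the start its front (-y) part is between the rails, its end 50 to 110 mm short of the stop, its rear sticking out of the mouth. When home, its origin is at y = 25 mm in the clamp's frame, its rear end at y = 110 mm.
- handle (a point): Middle of the crank's upright wooden handle: round, 18 to 22 mm thick, 60 mm high (z 188 to 248 mm; this point 218 mm). It stands 60 mm from the screw axis on a flat arm 18 mm wide, top at z = 188 mm; hub top at 190 mm. It goes round at constant height. A tool can push it from any side or pinch it from above.
- crank (a joint): Crank angle in rad, 0 to 13.5 (hard stops), growing clockwise seen from above; it lowers the jaw 2 mm per rad (12.6 mm a turn). The handle's direction from the screw axis, counter-clockwise from the clamp's x axis, is -0.3 minus this value. It starts between 0 and 2.5, stays where it is left, and needs about 2 to 3 N at the handle.
- pad (a joint): How far the jaw pad is squeezed up against its spring, in m: 0 when free, 0.0085 at most. The force is 4 N plus 2 N per mm. With the blank under it the pad touches at crank = 10 rad, is squeezed 3 mm at about 11.5, 4 mm (half) at 12 and 7 mm at the crank's stop (13.5).
- pad_face (a point): Centre of the underside of the round, cork-faced jaw pad (52 mm across, 12 mm thick), on the screw axis. Its height over the bench is 70 mm minus 2 mm per rad of crank while free; it rests at 50 mm on top of the blank.
- figurine: Bystander: turned wooden figurine, 56 mm across, 105 mm high, standing near the clamp on the open side. Origin at the centre of its foot.
- billet: Bystander: smaller wooden billet 40 x 110 x 30 mm lying near the clamp on the open side. Origin at the centre of its underside.
- jar: Bystander: blue plastic jar 76 mm across, 85 mm high. Origin at the centre of its foot.
- log: Bystander: upright dark log, 72 mm across, 110 mm high. Origin at the centre of its foot.
- cone: Bystander: upright pointed wooden blank, 54 mm across, 108 mm high. Origin at the centre of its foot.
- tray: Bystander: green tray 120 x 170 x 22 mm. Origin at the centre of its underside.
- rasp: Bystander: red-handled hand tool 190 mm long lying on the bench. Origin under its middle.
Not all that is in view belongs to the job. What is shaped like the block but purple or red is not meant.

How it is judged:
By the outcome, as a careful person would: the job done as asked, in the order asked, and still so for the second after the job is handed in, with the robot touching nothing.
It also fails if it takes over 69 s, if anything falls off the work surface, if the arm or the gripper's body presses on something with over 40 N, if the wrist force passes 120 N, or if a joint passes its speed limit or range.

## Robot

A 7-joint arm with a two-finger parallel gripper is mounted at the origin on the work surface. World frame = base frame: x ahead of the robot, y to its left, z up, the work surface at z = 0. Lengths are in m, angles in rad, forces in N, time in s.
With the tool pointing down it reaches from about 0.425 to 0.925 m from the base axis. Payload 6.8 kg.
Tool frame: the origin (TCP) lies on the front face of the gripper's body, between the roots of the fingers; the fingertips stand 73 mm ahead of it and the grasp point (between the pads) lies 54 mm ahead of it (env.nose_length is the distance from the TCP to the fingertips, in m); z points along the fingers, y is the direction in which the jaws open and shut (so a half turn about z gives the same grasp; the last joint's range is limited). The gripper opens to 85 mm and grips with 20 to 120 N. Pads are 22 mm wide; open, the fingers measure 114 mm over their backs; the gripper's body (76 mm by 85 mm) begins 54 mm behind the grasp point. The pads swing forward as they close: fully open they stand 13 mm farther back than shut.
Start: joints at [1.112, 0.477, 0.022, 1.555, -0.011, 1.109, -0.083], TCP at [0.232, -0.634, 0.304] pointing down, gripper open.
Joint ranges: [-2.96, 2.96], [-0.34, 2.1], [-1.41, 1.46], [0.24, 2.44], [-1.37, 4.51], [0.17, 1.92], [-2.96, 2.96]. Speed limits (rad/s): [2.39, 2.39, 3.14, 3.14, 3.14, 3.14, 3.14].

## Interface

Orientations are given as a unit quaternion [w, x, y, z].
In Python, from cell import env, kin, camera, calibration, job gives the robot as it stands. The module is installed in compiled form; this text tells all that it offers. Calls block until the motion is done:
- env.reach(position, orientation): joint-space move of the TCP to a pose.
- env.movel(position, velocity=0.15, rot=None, stop_force=None): straight line of the TCP; rot=None keeps the orientation; velocity is the mean speed in m/s. With stop_force (N) it stops when the force on the tool has changed by that much, and returns True; else False.
- env.goto_joints(angles): joint-space move.
- env.grip(opening, f_grip=None): finger opening in m; f_grip is the grip in N (None keeps the last); returns when the fingers have stopped.
- env.dwell(seconds).
- kin.inverse_kinematics(position, orientation): joint angles nearest the present ones, or None.
- env.get_state(): the state.
- camera(name): name is "side" or "top" or "wrist"; returns (picture, depth): 480x640x3 uint8, blue, green, red; 480x640 float32, m along the optical axis (not along the pixel's ray), 0 where there is no reading.
- calibration(name): a dict with "fx", "fy", "cx", "cy" (pixels), "rvec" (rotation vector, rad) and "tvec" (3), from world to camera coordinates, as OpenCV has them. Camera axes: x right, y down, z forward; pixel columns grow to the right and rows downward; lengths in m; the calibration is good to about 2 mm. A picture is of the moment at which its call begins: read the wrist's pose just before it. calibration takes no time and is no camera call; for the wrist camera it gives the pose at the moment of the call.
A pose or a line that the arm cannot do raises env.PlanningError and nothing moves.
- job.job_done(): hands the job in, once; it reports no verdict.
The state is a dict: "time": time; "qpos": joint angles; "joint_velocities": joint speeds; "joint_torque": joint torques, N m; "tcp_pos": TCP position; "orientation": TCP orientation; "force": force on the tool from outside, world axes, zero at the start; "torque": the same for the moment, N m; "opening": finger opening in m.
Only numpy, scipy, OpenCV 4.12 (cv2) and the standard library are available. Lean on these libraries where they do the work, as an engineer would, in place of code of your own. Each camera call takes 0.05 s, during which the arm holds its last target.

## Working session

There is one attempt and no reset: what is moved stays moved. The work goes in short steps, each a Python script; the robot and the scene stay as the last script left them, time stands still between calls to the robot, and variables do not carry over. Pictures are saved under pics/ and viewed, and the job is handed in when it is done.

```bash
mkdir -p pics; ls
python3 - <<'E'
from cell import env,kin,camera,calibration,job
import cv2,numpy as np
for n in ["side","top","wrist"]:
    c=calibration(n); p,d=camera(n); cv2.imwrite(f"pics/a_{n}.png",p); np.save(f"pics/a_{n}.npy",d)
    print(n,{k:np.round(v,4).tolist() for k,v in c.items()})
s=env.get_state(); print(s['time'],s['tcp_pos'],s['orientation'],s['opening'],env.nose_length)
E
```

```text
pics
side {'fx': 554.9125, 'fy': 554.9125, 'cx': 324.4264, 'cy': 235.3672, 'rvec': [2.0449, -0.8421, 0.4166], 'tvec': [-0.4016, 0.3089, 1.5503]}
top {'fx': 513.5501, 'fy': 513.5501, 'cx': 320.5978, 'cy': 235.4853, 'rvec': [2.1644, -2.2089, 0.0893], 'tvec': [-0.026, 0.5524, 1.3707]}
wrist {'fx': 425.6236, 'fy': 425.6236, 'cx': 315.6145, 'cy': 246.6301, 'rvec': [-2.3746, 1.659, 0.2427], 'tvec': [-0.675, -0.0372, 0.3796]}
0.15 [ 0.23182845 -0.63357807  0.30315845] [-6.67934055e-04  9.84656079e-01  1.74504808e-01 -1.77153599e-04] 0.08560854988448283 0.0726
```

View pics/a_side.png

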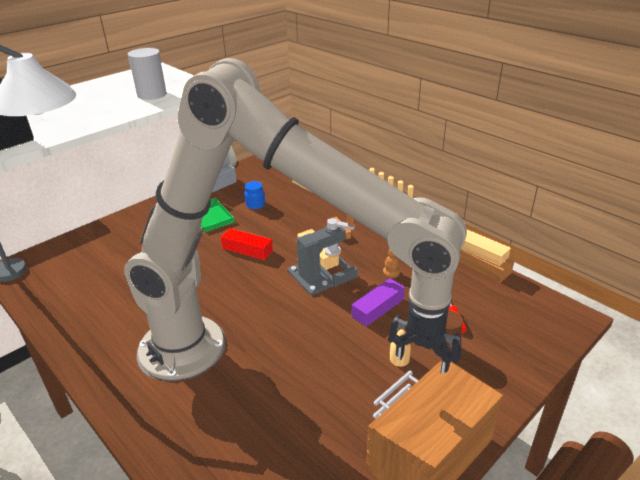

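View pics/a_top.png

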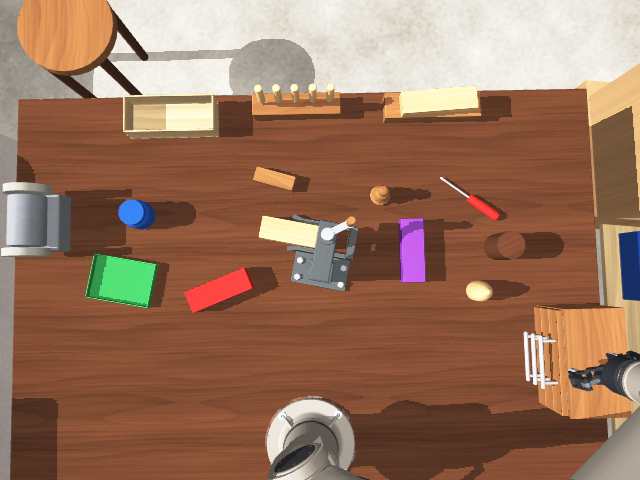

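```bash
cat > h.py <<'E'
from cell import env,kin,camera,calibration,job
import cv2,numpy as np
from scipy.spatial.transform import Rotation as R
def ray(c,u,v):
    Rm=cv2.Rodrigues(np.array(c['rvec'],float))[0]; t=np.array(c['tvec'],float).ravel()
    d=Rm.T@np.array([(u-c['cx'])/c['fx'],(v-c['cy'])/c['fy'],1.]); return -Rm.T@t,d
def onz(c,u,v,z):
    o,d=ray(c,u,v); return o+d*(z-o[2])/d[2]
def dep(c,u,v,D):
    o,d=ray(c,u,v); return o+d*D[int(round(v)),int(round(u))]
def cloud(c,D):
    v,u=np.mgrid[:480,:640]; Rm=cv2.Rodrigues(np.array(c['rvec'],float))[0]; t=np.array(c['tvec'],float).ravel()
    P=np.stack([(u-c['cx'])/c['fx'],(v-c['cy'])/c['fy'],np.ones_like(u)],-1)*D[...,None]
    return (P-t)@Rm
E
python3 - <<'E'
from h import *
p=cv2.imread('pics/a_top.png'); cv2.imwrite('pics/b_top.png',cv2.resize(p[150:310,240:400],None,fx=3.7,fy=3.7,interpolation=cv2.INTER_CUBIC))
p=cv2.imread('pics/a_side.png'); cv2.imwrite('pics/b_side.png',cv2.resize(p[200:310,270:400],None,fx=5,fy=5,interpolation=cv2.INTER_CUBIC))
c=calibration('top'); D=np.load('pics/a_top.npy')
print(ray(c,320,240))
for u,v in [(350,222),(327,234),(270,230),(310,235),(300,276),(325,265),(275,178),(380,195)]: print(u,v,dep(c,u,v,D).round(4))
E
```

```text
(array([ 0.44818361, -0.02639377,  1.40821443]), array([ 0.06570914, -0.00646888, -0.99785726]))
350 222 [ 0.5641 -0.1028  0.2489]
327 234 [ 0.5422 -0.0512  0.192 ]
270 230 [0.567  0.097  0.0488]
310 235 [ 0.5516 -0.0089  0.0486]
300 276 [0.4435 0.0208 0.0099]
325 265 [ 0.4694 -0.0455  0.1538]
275 178 [0.7108 0.0837 0.0251]
380 195 [ 0.6506 -0.1943  0.0777]
```

View pics/b_top.png

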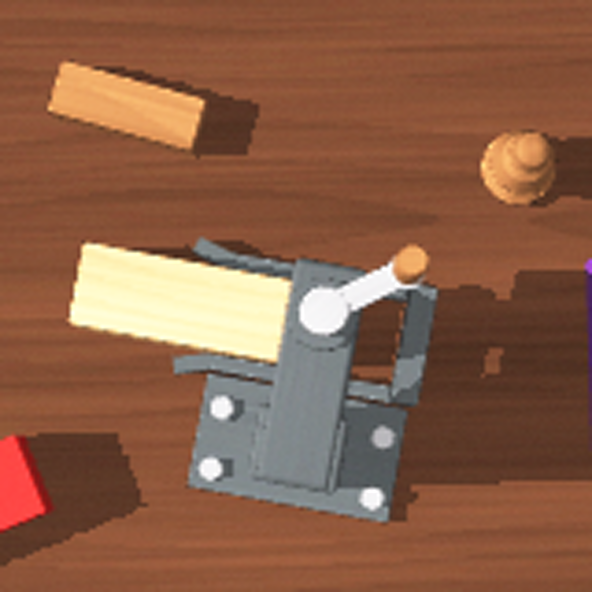

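View pics/b_side.png

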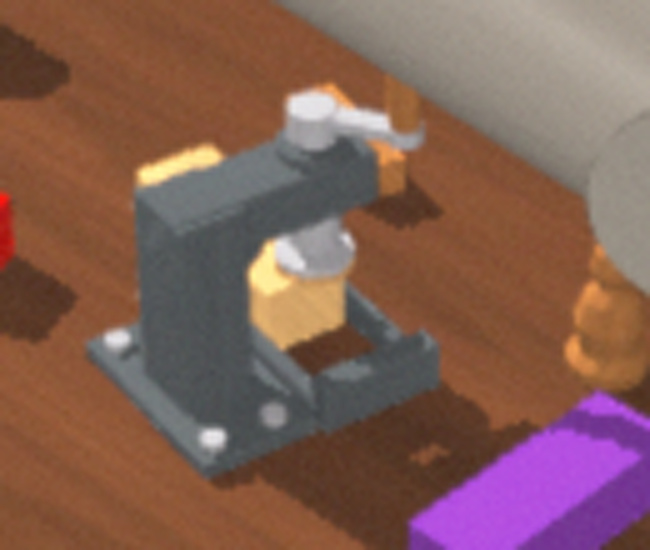

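The blank is the pale block whose front sits in the clamp's rails (top view ≈ (290,231)). The purple block (412,250) and red block (219,290) are excluded by colour, and the billet (275,178) is smaller and lies loose. In the crop the blank's front goes under the clamp head, the hub is at ≈(327,234) and the handle at ≈(351,221). Now I'll measure.

Run:
```python
from h import *
c=calibration('top'); D=np.load('pics/a_top.npy'); P=cloud(c,D); I=cv2.imread('pics/a_top.png').astype(int)
x,y,z=P[...,0],P[...,1],P[...,2]
roi=(x>.4)&(x<.68)&(y>-.2)&(y<.2)&(D>0)
def rect(m,n):
    q=P[m][:,:2]; (cx,cy),(w,h),a=cv2.minAreaRect((q*1000).astype(np.float32)); print(n,m.sum(),'mean',P[m].mean(0).round(4),'rect',round(cx,1),round(cy,1),round(w,1),round(h,1),round(a,2), 'pix',np.argwhere(m).mean(0)[::-1].round(1))
    return q
pale=roi&(abs(z-.049)<.004)&(I[...,2]>200)&(I[...,1]>180)
rect(pale,'blank top')
rect(roi&(abs(z-.158)<.008)&(y<.1),'head')
rect(roi&(abs(z-.191)<.0035),'hub+arm')
rect(roi&(z>.235),'handle')
rect(roi&(abs(z-.035)<.003)&(y<-.08),'stop')
rect(roi&(abs(z-.018)<.003),'rails')
rect(roi&(abs(z-.010)<.003)&(x<.53),'plate')
```

```text
blank top 1066 mean [0.5626 0.0482 0.0489] rect 563.2 49.0 151.2 59.1 78.33 pix [288.4 231.3]
head 1067 mean [ 0.4936 -0.0402  0.156 ] rect 504.7 -42.5 59.3 149.8 79.57 pix [322.6 255.2]
hub+arm 136 mean [ 0.549  -0.0636  0.1895] rect 555.3 -72.6 28.8 77.7 27.35 pix [332.1 231.1]
handle 68 mean [ 0.5684 -0.1053  0.245 ] rect 568.9 -105.4 18.7 18.2 4.67 pix [350.9 220.3]
stop 147 mean [ 0.5346 -0.1215  0.0346] rect 580.4 -144.1 34.6 194.8 63.33 pix [352.2 240.9]
rails 358 mean [ 0.5169 -0.02    0.0174] rect 535.5 -10.4 254.4 390.7 66.2 pix [314.5 248.6]
plate 748 mean [ 0.4562 -0.0315  0.0102] rect 465.5 -10.7 124.7 356.1 0.09 pix [319.2 270.9]
```

```bash
cat >> h.py <<'E'
def down(yx):  # tool down, tool y along angle yx (world)
    y=np.array([np.cos(yx),np.sin(yx),0]); z=np.array([0,0,-1.]); x=np.cross(y,z)
    q=R.from_matrix(np.stack([x,y,z],1)).as_quat(); return q[[3,0,1,2]]
E
python3 - <<'E'
from h import *
s=env.get_state()
c=calibration('wrist'); Rm=cv2.Rodrigues(np.array(c['rvec'],float))[0]; print('cam',-Rm.T@np.array(c['tvec']).ravel(), 'fwd',Rm[2], s['tcp_pos'])
T=R.from_quat(np.roll(s['orientation'],-1)).as_matrix(); print(T.round(2)); print('cam in tool',T.T@(-Rm.T@np.array(c['tvec']).ravel()-s['tcp_pos']), T.T@Rm[2])
for a in [-11.2,168.8]:
    q=down(np.deg2rad(a))
    for p in [[.45,.05,.45],[.585,.16,.1],[.6,-.05,.27],[.49,-.05,.27],[.544,.02,.27]]:
        j=kin.inverse_kinematics(p,q); print(a,p,None if j is None else np.round(j,2))
E
```

```text
cam [ 0.30002398 -0.60976714  0.37341172] fwd [-0.26716864 -0.09622913 -0.95883308] [ 0.23182845 -0.63357807  0.30315845]
[[ 0.94  0.34 -0.  ]
 [ 0.34 -0.94  0.  ]
 [-0.   -0.   -1.  ]]
cam in tool [ 0.07221676  0.0009782  -0.07026304] [-2.83855622e-01 -1.24805098e-04  9.58867024e-01]
-11.2 [0.45, 0.05, 0.45] [ 0.51  0.03 -0.76  1.81  0.02  1.31 -0.45]
-11.2 [0.585, 0.16, 0.1] [ 0.08  0.7  -0.61  1.83  0.55  0.78 -1.02]
-11.2 [0.6, -0.05, 0.27] [ 0.38  0.44 -0.53  1.74  0.26  1.03 -0.44]
-11.2 [0.49, -0.05, 0.27] [ 0.45  0.26 -0.54  1.99  0.17  0.93 -0.38]
-11.2 [0.544, 0.02, 0.27] [ 0.33  0.36 -0.59  1.87  0.24  0.98 -0.56]
168.8 [0.45, 0.05, 0.45] [-1.3  -0.14  0.98  1.9   0.12  1.32  2.59]
168.8 [0.585, 0.16, 0.1] [ 0.42  1.   -1.2   1.81  1.05  1.13  1.79]
168.8 [0.6, -0.05, 0.27] [ 0.79  0.68 -1.18  1.72  0.67  1.22  2.38]
168.8 [0.49, -0.05, 0.27] [ 0.92  0.45 -1.17  1.96  0.49  1.05  2.47]
168.8 [0.544, 0.02, 0.27] [ 0.73  0.57 -1.18  1.85  0.59  1.13  2.28]
```

Run:
```python
from h import *
q=down(np.deg2rad(-11.2))
env.movel([.232,-.634,.45],velocity=.25)
env.reach([.558,.03,.45],q)
s=env.get_state(); print(s['time'],s['tcp_pos'],s['qpos'].round(2) if hasattr(s['qpos'],'round') else s['qpos'], s['force'])
c=calibration('wrist'); p,d=camera('wrist'); cv2.imwrite('pics/c_wrist.png',p); np.save('pics/c_wrist.npy',d)
import pickle; pickle.dump(c,open('pics/c.pkl','wb'))
p,d=camera('side'); cv2.imwrite('pics/c_side.png',p)
```

```text
3.5 [0.55824707 0.02867708 0.44984403] [ 0.4   0.25 -0.69  1.6   0.16  1.35 -0.5 ] [-0.06218048 -0.19540083  0.12664732]
```

View pics/c_wrist.png

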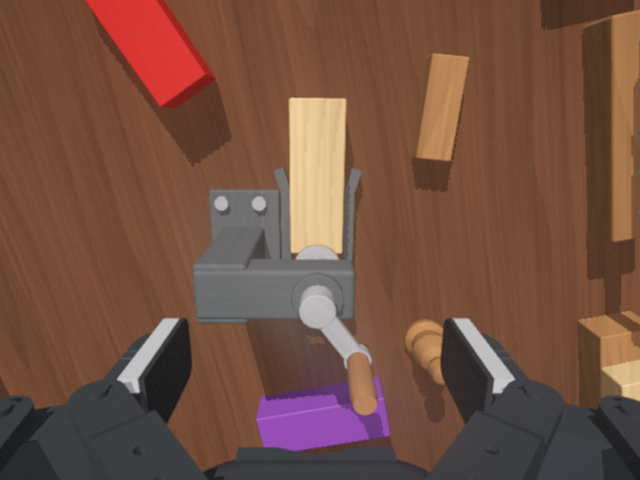

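The wrist view shows the blank's rear edge at v≈98 (u 290–346), the hub top at ≈(318,307) and the handle running from (359,358) up to (366,403). I'll triangulate these against the top view.

Run:
```python
from h import *
import pickle
cw=pickle.load(open('pics/c.pkl','rb')); ct=calibration('top')
def tri(a,b):
    o1,d1=ray(ct,*a); o2,d2=ray(cw,*b); d1/=np.linalg.norm(d1); d2/=np.linalg.norm(d2)
    A=np.stack([d1,-d2],1); s=np.linalg.lstsq(A,o2-o1,rcond=None)[0]
    p,q=o1+s[0]*d1,o2+s[1]*d2; return ((p+q)/2).round(4), round(np.linalg.norm(p-q)*1000,1)
print('hub',tri((327.3,233.6),(318,307)))
print('handle top',tri((350.9,220.3),(367,404)))
I=cv2.imread('pics/c_wrist.png').astype(int); D=np.load('pics/c_wrist.npy'); P=cloud(cw,D)
v,u=np.mgrid[:480,:640]
m=(I[...,2]>190)&(I[...,1]>160)&(I[...,0]>90)&(u>270)&(u<360)&(v>80)&(v<258)&(abs(P[...,2]-.05)<.006)
q=P[m]; print('blank z',np.median(q[:,2]),m.sum()); r=cv2.minAreaRect((q[:,:2]*1000).astype(np.float32)); print(r); print(cv2.boxPoints(r))
for w in [(291,98),(346,98)]: print('rear corner',onz(cw,*w,.05).round(4), dep(cw,w[0]+ (3 if w[0]<300 else -3),w[1]+3,D).round(4))
# line fit of blank's long edges
q2=onz
for side in ('min','max'):
    pts=[]
    for row in range(110,240,4):
        uu=np.where(m[row])[0]
        if len(uu): pts.append(onz(cw,(uu.min()-.5 if side=='min' else uu.max()+.5),row,.05)[:2])
    vx,vy,x0,y0=cv2.fitLine(np.float32(pts),cv2.DIST_HUBER,0,.001,.001).ravel(); print(side,np.degrees(np.arctan2(vy,vx)),x0,y0)
T=cv2.imread('pics/a_top.png').astype(int)
h=(abs(P[...,2]-.19)<.003)&(u>290)&(u<345)&(v>280)&(v<330); print('hub wrist depth',P[h].mean(0).round(4),h.sum(), np.ptp(P[h],0))
# hd: head front edge
h=(abs(P[...,2]-.164)<.003)&(u>190)&(u<360)&(v>230)&(v<330); r=cv2.minAreaRect((P[h][:,:2]*1000).astype(np.float32)); print('head',r,h.sum())
h=(P[...,2]>.2)&(P[...,2]<.26)&(u>330)&(u<390)&(v>340)&(v<420); print('handle',h.sum(),P[h].mean(0).round(4),P[h].max(0),P[h].min(0))
```

```text
hub (array([ 0.5442, -0.0522,  0.1843]), np.float64(0.9))
handle top (array([ 0.5691, -0.105 ,  0.2522]), np.float64(3.0))
blank z 0.05018179921681031 8017
((561.5333251953125, 37.77406311035156), (168.96578979492188, 59.14921569824219), 78.28590393066406)
[[515.42224  -38.944817]
 [573.3396   -50.953773]
 [607.6444   114.49294 ]
 [549.72705  126.5019  ]]
rear corner [0.552  0.1257 0.05  ] [0.5545 0.1221 0.0505]
rear corner [0.6083 0.1144 0.05  ] [0.6047 0.1121 0.0502]
min 77.89706 0.53463304 0.05296998
max 78.18238 0.59126824 0.036406133
hub wrist depth [ 0.5449 -0.0551  0.1898] 1144 [0.03438361 0.03786509 0.00579175]
head ((544.490478515625, -49.29996871948242), (38.682979583740234, 47.41320037841797), 78.07032775878906) 847
handle 1339 [ 0.5688 -0.1027  0.2331] [ 0.57937706 -0.0964976   0.24992732] [ 0.55816665 -0.11754439  0.20003538]
```

```bash
cat >> h.py <<'E'
YAW=np.deg2rad(-11.9); AX=np.array([.5440,-.0515]); ex=np.array([np.cos(YAW),np.sin(YAW)]); ey=np.array([-ex[1],ex[0]])
Q=down(YAW)
def cw(x,y,z): return [*(AX+x*ex+y*ey),z]
def wc(p): d=np.array(p[:2])-AX; return np.array([d@ex,d@ey])*1000
E
python3 - <<'E'
from h import *
env.grip(0.03)
env.reach(cw(0,.225,.30),Q)
env.movel(cw(0,.225,.09),velocity=.15)
r=env.movel(cw(0,.190,.09),velocity=.1,stop_force=6); s=env.get_state(); print(r,s['time'],wc(s['tcp_pos']),s['tcp_pos'][2],s['force'].round(1))
if not r or True:
    r=env.movel(cw(0,.100,.09),velocity=.035,stop_force=15); s=env.get_state(); print(r,s['time'],wc(s['tcp_pos']),s['tcp_pos'][2],s['force'].round(1))
for n in ('top','wrist'):
    p,d=camera(n); cv2.imwrite(f'pics/d_{n}.png',p if n=='wrist' else cv2.resize(p[150:310,240:400],None,fx=3.7,fy=3.7))
E
```

```text
False 7.0667 [  0.22970399 189.297166  ] 0.09017104050553654 [-0.   1.4  0.1]
True 8.9583 [ -0.45607202 118.82316984] 0.09050038476356759 [-0.2  0.7  0.4]
```

View pics/d_wrist.png

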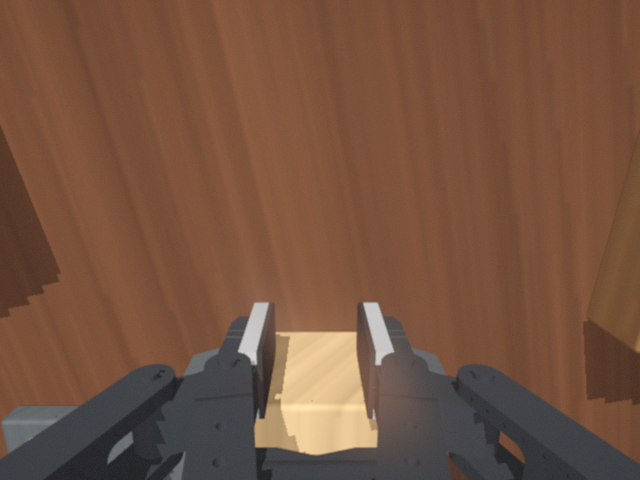

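View pics/d_top.png

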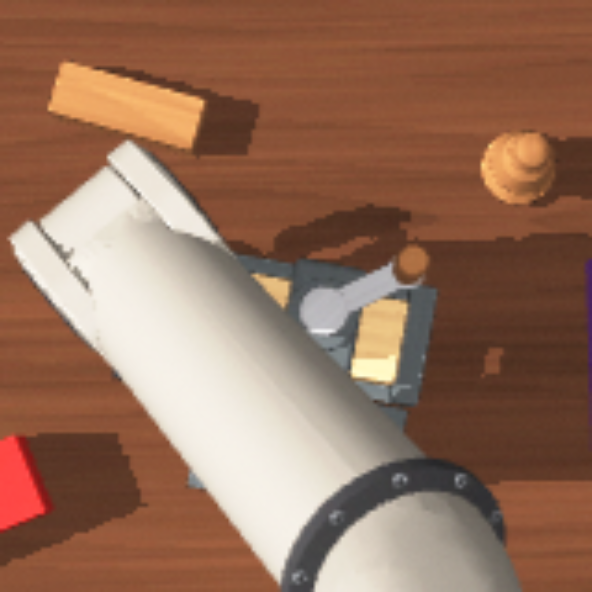

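The wrist view shows both fingers on the blank's rear end. In the top crop its front has reached the stop at x≈405. The force is low after the stop, so I'll press once more slowly to confirm it's seated.

Run:
```python
from h import *
r=env.movel(cw(0,.105,.09),velocity=.015,stop_force=15); s=env.get_state(); print(r,s['time'],wc(s['tcp_pos']),s['force'].round(1))
env.dwell(.1); s=env.get_state(); print(wc(s['tcp_pos']),s['force'].round(1))
env.movel(cw(0,.150,.09),velocity=.12)
env.movel(cw(0,.150,.36),velocity=.3)
env.reach(cw(0,.10,.45),Q)
c=calibration('wrist'); p,D=camera('wrist'); cv2.imwrite('pics/e_wrist.png',p); np.save('pics/e_wrist.npy',D)
import pickle; pickle.dump(c,open('pics/e.pkl','wb')); print(env.get_state()['time'])
I=p.astype(int);P=cloud(c,D)
m=(I[...,2]>190)&(I[...,1]>160)&(I[...,0]>90)&(abs(P[...,2]-.05)<.004)
cl=np.stack([(P[m][:,:2]-AX)@ex,(P[m][:,:2]-AX)@ey],1)*1000; k=(abs(cl[:,0])<45)&(cl[:,1]<200); print('blank',cl[k].min(0),cl[k].max(0))
z=P[...,2]; m=(abs(z-.035)<.003); cl=np.stack([(P[m][:,:2]-AX)@ex,(P[m][:,:2]-AX)@ey],1)*1000; k=(abs(cl[:,0])<25)&(cl[:,1]<-45)&(cl[:,1]>-90); print('stop',k.sum(),cl[k].min(0) if k.any() else'',cl[k].max(0) if k.any() else '')
```

```text
True 9.6 [ -1.22606381 118.40310303] [0.6 2.  0.8]
[ -1.27941357 118.41983859] [1.  0.9 0.5]
11.7
blank [-31.31332257  -4.6111071 ] [ 28.01317651 107.76600064]
stop 0
```

View pics/e_wrist.png

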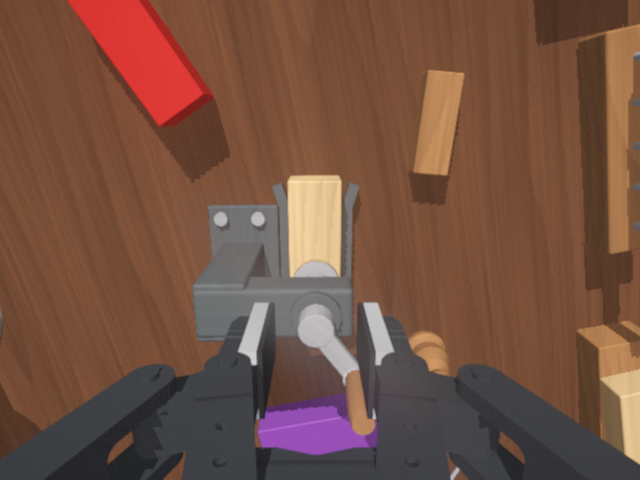

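The blank stopped at the same place on both presses. Its rear reads y≈108 mm in my frame, so it's home at 110 within the axis uncertainty. In the wrist view the rear edge has moved down to v≈177. Next I'll pinch the handle and turn a quarter turn as a trial.

```bash
cat >> h.py <<'E'
AX2=np.array([.5438,-.0525]); H0=np.array([.5688,-.1060]); TH0=np.arctan2(*(H0-AX2)[::-1]); CR0=-0.3-(TH0-YAW)
ZT=.2722
def hp(cr,r=.060,ax=AX2):
    th=-0.3-cr+YAW; return [ax[0]+r*np.cos(th),ax[1]+r*np.sin(th),ZT]
def turn(a,b,n,vel=.06,r=.06,ax=AX2,stop=None,pr=4):
    for i,cr in enumerate(np.linspace(a,b,n+1)[1:]):
        hit=env.movel(hp(cr,r,ax),velocity=vel,stop_force=stop); s=env.get_state()
        if i%pr==pr-1 or hit: print('cr %.2f t %.2f open %.4f'%(cr,s['time'],s['opening']),'F',s['force'].round(1),'tcp',s['tcp_pos'].round(4),hit)
        if hit: return cr
    return b
E
python3 - <<'E'
from h import *
print(np.degrees(TH0),CR0)
env.grip(.05)
p=[*H0,.36]
env.reach(p,Q); env.movel([*H0,ZT],velocity=.15,stop_force=8); s=env.get_state(); print(s['tcp_pos'],s['force'].round(1))
env.grip(0.0,f_grip=25); s=env.get_state(); print(s['time'],s['opening'],s['tcp_pos'],s['force'].round(1))
turn(CR0,CR0+1.6,6,pr=1,stop=30)
p,d=camera('wrist'); cv2.imwrite('pics/f_wrist.png',p)
p,d=camera('top'); cv2.imwrite('pics/f_top.png',p)
E
```

```text
-64.9537992203572 0.6259634770872338
[ 0.5695801  -0.10520943  0.27338311] [-0.4 -0.6 -0.8]
13.8667 0.02078067177337507 [ 0.56927918 -0.10580454  0.27336608] [-1.7  1.6  6.1]
cr 0.89 t 14.28 open 0.0209 F [ 3.7 -2.7  6.2] tcp [ 0.555  -0.1126  0.2733] False
cr 1.16 t 14.70 open 0.0205 F [ 1.5 -5.7  6.2] tcp [ 0.5388 -0.1143  0.2731] False
cr 1.43 t 15.12 open 0.0208 F [ 1.3 -3.1  7.6] tcp [ 0.523  -0.1095  0.273 ] False
cr 1.69 t 15.53 open 0.0207 F [ 0.4 -3.8  6.7] tcp [ 0.5089 -0.1015  0.2728] False
cr 1.96 t 15.95 open 0.0207 F [ 2.4 -1.7  5.8] tcp [ 0.4974 -0.0898  0.2726] False
cr 2.23 t 16.37 open 0.0206 F [ 3.8 -0.9  4.2] tcp [ 0.4894 -0.0761  0.2725] False
```

View pics/f_wrist.png

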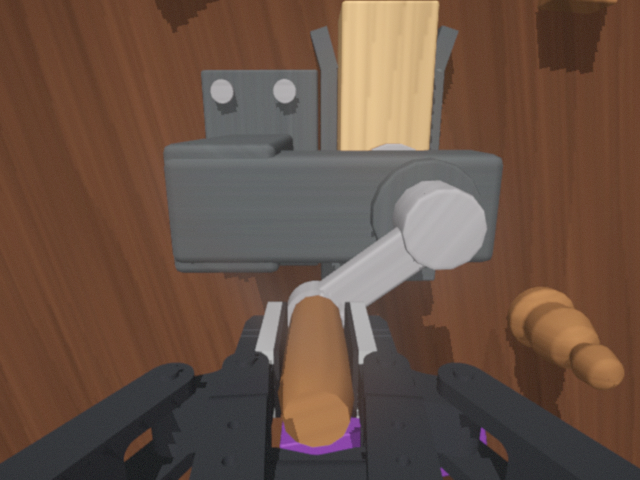

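The handle sits squarely between the pads at (318,370) and the crank follows with only a few newtons. Carrying on.

Run:
```python
from h import *
a=CR0+1.6
b=turn(a,9.8,28,vel=.07,pr=4,stop=30)
p,d=camera('wrist'); cv2.imwrite('pics/g_wrist.png',p)
p,d=camera('side'); cv2.imwrite('pics/g_side.png',cv2.resize(p[200:310,270:400],None,fx=5,fy=5))
```

```text
cr 3.31 t 18.00 open 0.0207 F [-9.4  4.2 15.5] tcp [ 0.4936 -0.0135  0.2717] False
cr 4.39 t 19.53 open 0.0091 F [ 3.2 43.3 -9.1] tcp [0.553  0.0242 0.2716] False
cr 5.47 t 21.07 open 0.0003 F [ 0.1 -0.4  0.2] tcp [ 0.6012 -0.0359  0.2721] False
cr 6.55 t 22.60 open 0.0002 F [-1.9  3.4  1.9] tcp [ 0.5858 -0.0941  0.2722] False
cr 7.64 t 24.13 open 0.0002 F [ 0.1  0.1 -0.3] tcp [ 0.5257 -0.1104  0.2715] False
cr 8.72 t 25.67 open -0.0002 F [0.6 0.1 0. ] tcp [ 0.4848 -0.0636  0.2722] False
cr 9.80 t 27.20 open 0.0001 F [  1.6 -12.7   1.4] tcp [ 0.5066 -0.0101  0.2721] False
```

View pics/g_wrist.png

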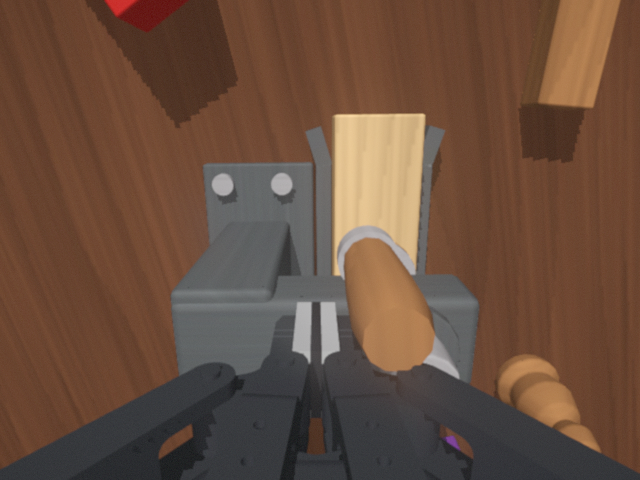

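View pics/g_side.png

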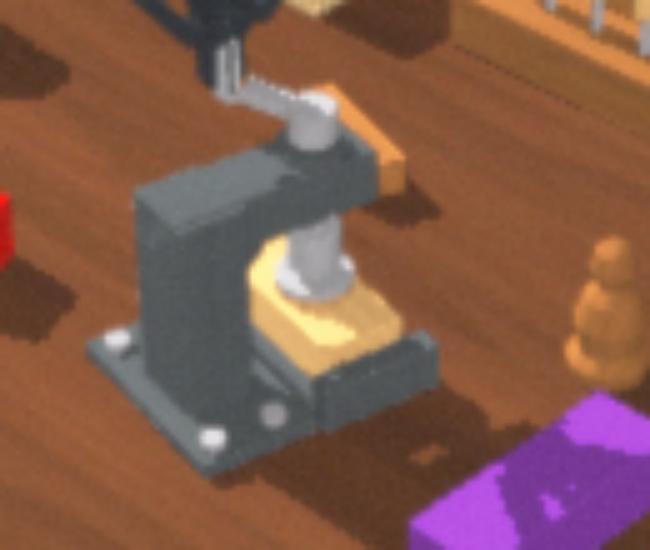

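The fixed-orientation pinch slipped off around crank ≈4: the pads gripped the turning handle, and the arm was pushed aside. The handle now stands beside the fingers at wrist (390,340). I'll back off upward, find the handle again, and redo it in strokes with the wrist turning along with the crank.

Run:
```python
from h import *
s=env.get_state(); print(s['tcp_pos'],s['orientation'],s['force'].round(1),s['qpos'])
p=s['tcp_pos']; env.movel([p[0],p[1],.40],velocity=.25)
env.movel([*(AX2+.10*ey),.45],velocity=.3,rot=Q)
s=env.get_state(); print(s['time'],s['force'].round(1))
cwr=calibration('wrist'); I,D=camera('wrist'); cv2.imwrite('pics/h_wrist.png',I); It,Dt=camera('top'); cv2.imwrite('pics/h_top.png',cv2.resize(It[150:310,240:400],None,fx=3.7,fy=3.7))
P=cloud(cwr,D); B=I.astype(int)
m=(P[...,2]>.205)&(P[...,2]<.255)&(B[...,2]>B[...,0]+50)&(abs(P[...,0]-.544)<.1)&(abs(P[...,1]+.052)<.1)
print(m.sum(),P[m].mean(0),P[m].min(0),P[m].max(0)); k=m&(P[...,2]>.246); print('top',k.sum(),P[k].mean(0))
ct=calibration('top');Pt=cloud(ct,Dt); k=(Pt[...,2]>.24)&(Pt[...,2]<.26)&(abs(Pt[...,0]-.544)<.09)&(abs(Pt[...,1]+.052)<.09); print('topcam',k.sum(),Pt[k].mean(0))
```

```text
[ 0.50656111 -0.01020319  0.27214623] [ 0.00191172  0.77820357  0.62800802 -0.00121508] [  2.  -11.6   0.7] [ 0.51564665  0.322177   -0.73845433  1.94746006  0.26699325  0.9694412
 -0.56301499]
28.425 [-0.4 -0.4 -0.7]
1101 [0.53287375 0.00913173 0.23836032] [ 0.52223403 -0.00404376  0.20510564] [0.54195221 0.01603915 0.24984307]
top 527 [0.53155907 0.00531408 0.24806035]
topcam 0 [nan nan nan]<stdin>:10: RuntimeWarning: Mean of empty slice.
  ret = um.true_divide(
```

View pics/h_wrist.png

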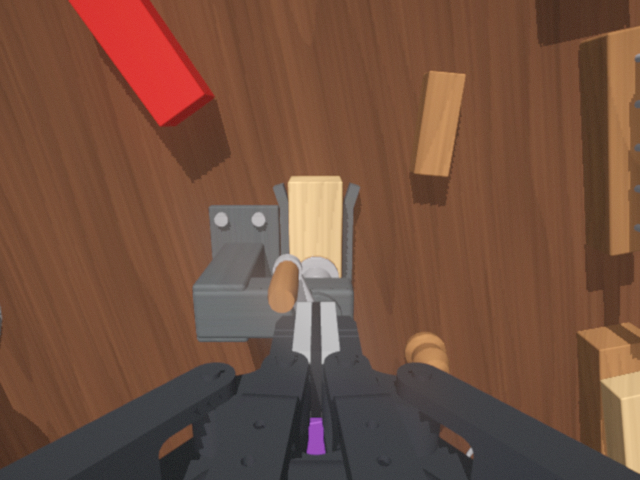

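View pics/h_top.png

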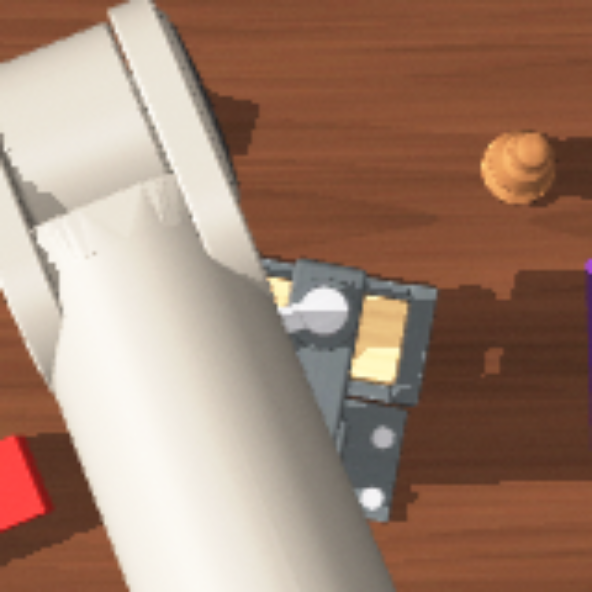

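Handle re-found at (0.5315, 0.0055), so the crank is at ≈4.0 rad. Now strokes with the jaws tangential and the wrist turning with the crank.

```bash
cat >> h.py <<'E'
def pose(cr,k,r=.0597,ax=AX2,z=ZT):
    th=-0.3-cr+YAW; return [ax[0]+r*np.cos(th),ax[1]+r*np.sin(th),z], down(th-np.pi/2+k*np.pi)
def stroke(a,b,k,n=12,vel=.06,stop=25,grip=25,pr=2):
    p,q=pose(a,k,z=.34); env.reach(p,q); p,q=pose(a,k)
    if env.movel(p,velocity=.2,stop_force=10): print('blocked going down'); return
    env.grip(0,f_grip=grip); s=env.get_state(); print('gripped t %.2f open %.4f'%(s['time'],s['opening']),s['force'].round(1))
    if s['opening']<.015: return
    for i,cr in enumerate(np.linspace(a,b,n+1)[1:]):
        p,q=pose(cr,k); hit=env.movel(p,velocity=vel,rot=q,stop_force=stop); s=env.get_state()
        d=s['tcp_pos'][:2]-AX2; got=(-0.3-(np.arctan2(d[1],d[0])-YAW)-cr+np.pi)%(2*np.pi)-np.pi+cr
        if i%pr==pr-1 or hit or i==n-1: print('cr %.2f got %.2f r %.1f t %.2f open %.4f'%(cr,got,1000*np.hypot(*d),s['time'],s['opening']),'F',s['force'].round(1),'j7 %.2f'%s['qpos'][6],hit)
        if hit or s['opening']<.015: return got
    return got
def release():
    env.grip(.05); s=env.get_state(); p=s['tcp_pos']; env.movel([p[0],p[1],.34],velocity=.25); print('t',env.get_state()['time'],env.get_state()['force'].round(1))
E
python3 - <<'E'
from h import *
for k in (0,1,2,-1,-2):
    for cr in (4,5,6,7.07):
        j=kin.inverse_kinematics(*pose(cr,k)); print(k,cr,None if j is None else np.round(j,2))
E
```

```text
0 4 [ 0.52  0.38 -0.8   1.89  0.33  1.   -0.22]
0 5 [ 0.39  0.44 -0.62  1.77  0.29  1.03 -1.14]
0 6 [ 0.34  0.43 -0.44  1.74  0.21  1.02 -1.97]
0 7.07 [ 0.31  0.36 -0.28  1.83  0.12  0.97 -2.89]
1 4 [-0.94  0.46  1.07  1.98 -0.48  0.99 -2.57]
1 5 [ 0.74  0.64 -1.17  1.75  0.64  1.19  1.73]
1 6 [ 0.69  0.57 -0.95  1.71  0.51  1.13  0.93]
1 7.07 [ 0.67  0.44 -0.75  1.8   0.35  1.03  0.06]
2 4 [ 0.52  0.38 -0.8   1.89  0.33  1.   -0.22]
2 5 [ 0.39  0.44 -0.62  1.77  0.29  1.03 -1.14]
2 6 [ 0.34  0.43 -0.44  1.74  0.21  1.02 -1.97]
2 7.07 [ 0.31  0.36 -0.28  1.83  0.12  0.97 -2.89]
-1 4 [-0.94  0.46  1.07  1.98 -0.48  0.99 -2.57]
-1 5 [ 0.74  0.64 -1.17  1.75  0.64  1.19  1.73]
-1 6 [ 0.69  0.57 -0.95  1.71  0.51  1.13  0.93]
-1 7.07 [ 0.67  0.44 -0.75  1.8   0.35  1.03  0.06]
-2 4 [ 0.52  0.38 -0.8   1.89  0.33  1.   -0.22]
-2 5 [ 0.39  0.44 -0.62  1.77  0.29  1.03 -1.14]
-2 6 [ 0.34  0.43 -0.44  1.74  0.21  1.02 -1.97]
-2 7.07 [ 0.31  0.36 -0.28  1.83  0.12  0.97 -2.89]
```

Run:
```python
from h import *
env.grip(.05)
g=stroke(4.0,6.5,0,n=10,vel=.06); print(g)
I,D=camera('wrist'); cv2.imwrite('pics/i_wrist.png',I)
```

```text
gripped t 30.48 open 0.0204 [-1.4  1.1  6. ]
cr 4.50 got 4.52 r 59.6 t 31.27 open 0.0209 F [ 0.1 -2.3  5.6] j7 -0.68 False
cr 5.00 got 5.02 r 59.7 t 32.08 open 0.0208 F [-1.8 -2.3  6.5] j7 -1.11 False
cr 5.50 got 5.51 r 60.1 t 32.88 open 0.0208 F [-0.9 -1.6  6.9] j7 -1.52 False
cr 6.00 got 6.00 r 60.6 t 33.67 open 0.0211 F [-1.2 -0.6  5.3] j7 -1.92 False
cr 6.50 got 6.49 r 61.1 t 34.48 open 0.0205 F [ 1.3 -1.6  5.6] j7 -2.33 False
6.4937413702592215
```

View pics/i_wrist.png

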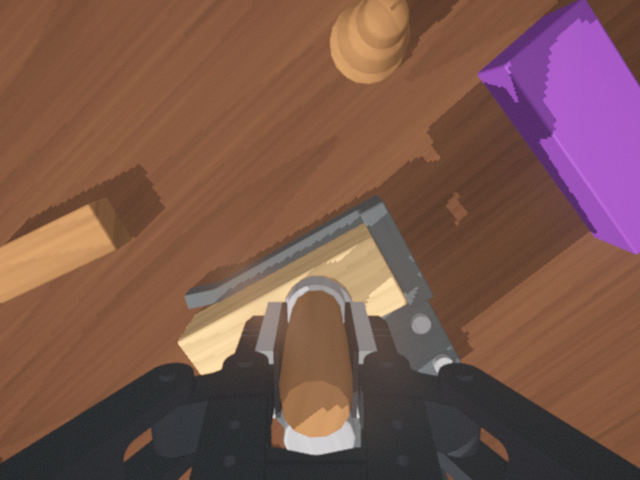

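This works: the handle is centred in the pads at (318,370). The view also shows the blank's front end flush against the stop, around (390,260). Next stroke.

Run:
```python
from h import *
release()
g=stroke(6.49,9.6,1,n=12,vel=.065); print(g)
```

```text
t 35.3417 [ 1.1  0.3 -0.5]
gripped t 38.55 open 0.0206 [-0.5  0.4  6.9]
cr 7.01 got 7.00 r 60.6 t 39.37 open 0.0209 F [ 0.6 -2.1  6.8] j7 -0.03 False
cr 7.53 got 7.24 r 59.6 t 39.98 open 0.0207 F [ 5.9  1.3 -2.9] j7 -0.32 True
7.2382743477797105
```

Run:
```python
from h import *
s=env.get_state(); print(s['tcp_pos'],s['force'].round(1),s['torque'].round(2),np.round(s['qpos'],2),s['opening'])
I,D=camera('wrist'); cv2.imwrite('pics/j_wrist.png',I)
I,D=camera('side'); cv2.imwrite('pics/j_side.png',I)
s=env.get_state(); print(s['tcp_pos'],s['force'].round(1),s['torque'].round(2))
```

```text
[ 0.55022808 -0.11178042  0.27432743] [ 5.9  1.3 -2.9] [ 0.24 -0.71 -0.1 ] [ 0.84  0.49 -0.97  1.83  0.46  1.05 -0.32] 0.020675423426842844
[ 0.55032222 -0.11179028  0.27430135] [3.8 0.7 0.6] [ 0.15 -0.53 -0.16]
```

View pics/j_wrist.png

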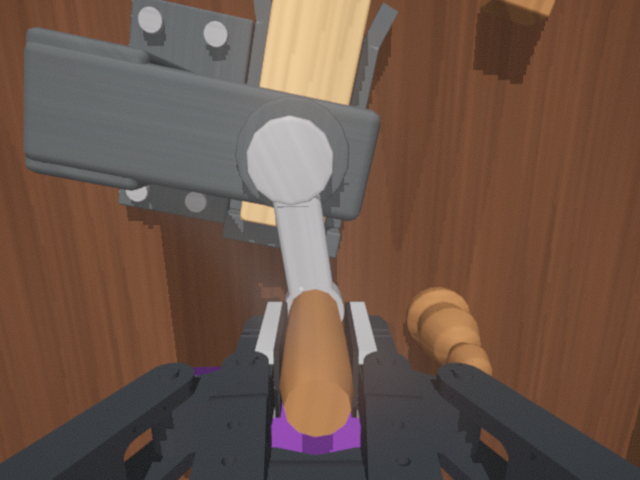

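View pics/j_side.png

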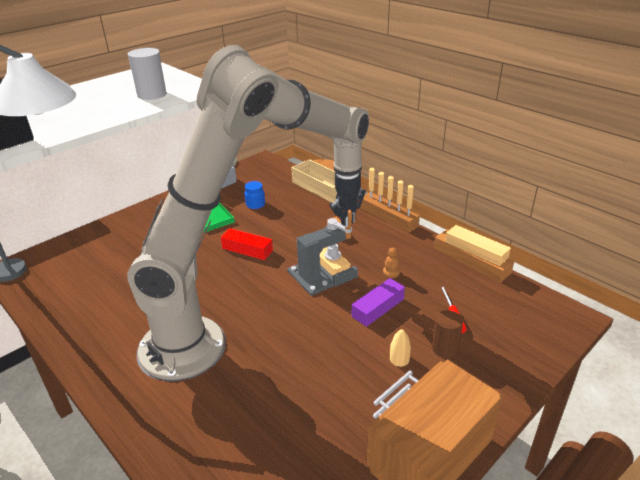

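Nothing is in the way; the handle is still centred and the grip holds, so it was a force transient. Continuing without regrasping.

```bash
cat >> h.py <<'E'
def cont(a,b,k,n,vel,stop):
    for i,cr in enumerate(np.linspace(a,b,n+1)[1:]):
        p,q=pose(cr,k,r=.0603); hit=env.movel(p,velocity=vel,rot=q,stop_force=stop); s=env.get_state()
        d=s['tcp_pos'][:2]-AX2; got=(-0.3-(np.arctan2(d[1],d[0])-YAW)-cr+np.pi)%(2*np.pi)-np.pi+cr
        print('cr %.2f got %.2f r %.1f t %.2f open %.4f'%(cr,got,1000*np.hypot(*d),s['time'],s['opening']),'F',s['force'].round(1),'j7 %.2f'%s['qpos'][6],hit)
        if hit or s['opening']<.015: return got
    return got
E
python3 - <<'E'
from h import *
print(cont(7.24,9.6,1,9,.065,40))
E
```

```text
cr 7.50 got 7.24 r 59.2 t 40.29 open 0.0207 F [ 6.3 -0.8 -2.8] j7 -0.37 True
7.2434128495032954
```

It stops again at exactly 7.24, and 7.24 + 2π = 13.52, which is the crank's hard stop. So during the lap after the slip, the shut fingers must have pushed the handle round: it then stood at 10.28, not 4.0. I'll release and check the pad height in the pictures before trusting that.

Run:
```python
from h import *
release()
I,D=camera('side'); cv2.imwrite('pics/k_side.png',cv2.resize(I[200:310,270:400],None,fx=5,fy=5,interpolation=cv2.INTER_CUBIC)); np.save('pics/k_side.npy',D)
s=env.get_state(); p=s['tcp_pos']
env.movel([p[0],p[1],.42],velocity=.25)
env.reach(cw(.02,.12,.45),Q); 
c=calibration('wrist'); I,D=camera('wrist'); cv2.imwrite('pics/k_wrist.png',I); np.save('pics/k_wrist.npy',D)
It,Dt=camera('top'); cv2.imwrite('pics/k_top.png',cv2.resize(It[150:310,240:400],None,fx=3.7,fy=3.7,interpolation=cv2.INTER_CUBIC))
P=cloud(c,D); B=I.astype(int)
k=(P[...,2]>.246)&(P[...,2]<.252)&(B[...,2]>B[...,0]+50)&(abs(P[...,0]-.544)<.1)&(abs(P[...,1]+.052)<.1); h=P[k].mean(0); d=h[:2]-AX2; print('handle',k.sum(),h,np.hypot(*d),'crank mod', (-0.3-(np.arctan2(d[1],d[0])-YAW))%(2*np.pi)+2*np.pi)
m=(B[...,2]>190)&(B[...,1]>160)&(B[...,0]>90)&(abs(P[...,2]-.05)<.004)
cl=np.stack([(P[m][:,:2]-AX2)@ex,(P[m][:,:2]-AX2)@ey],1)*1000; q=(abs(cl[:,0])<45)&(cl[:,1]<200); print('blank rear y',cl[q].max(0),cl[q].min(0))
print(env.get_state()['time'])
```

```text
t 41.1 [-0.4 -0.5  0. ]
handle 165 [ 0.55255915 -0.1080138   0.24786376] 0.05620057448838858 crank mod 7.18979435242298
blank rear y [ 27.85946391 108.60893654] [-31.349263    -7.12351951]
42.4667
```

View pics/k_side.png

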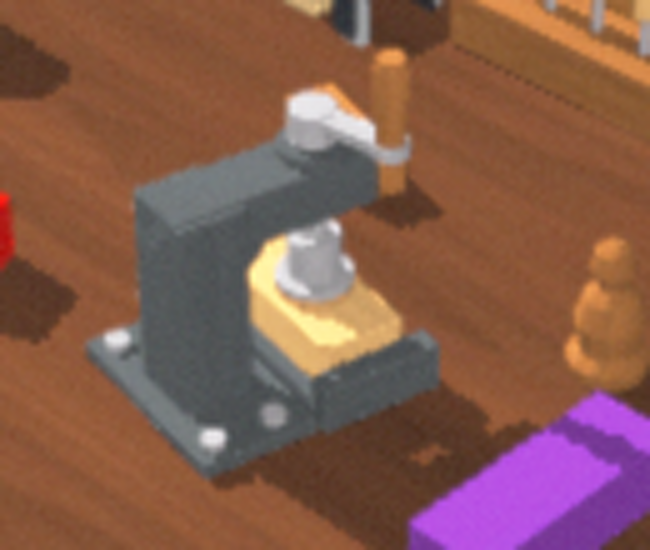

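View pics/k_wrist.png

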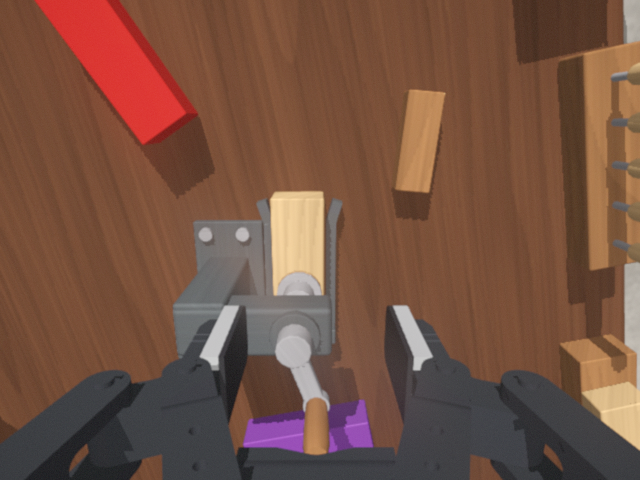

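View pics/k_top.png

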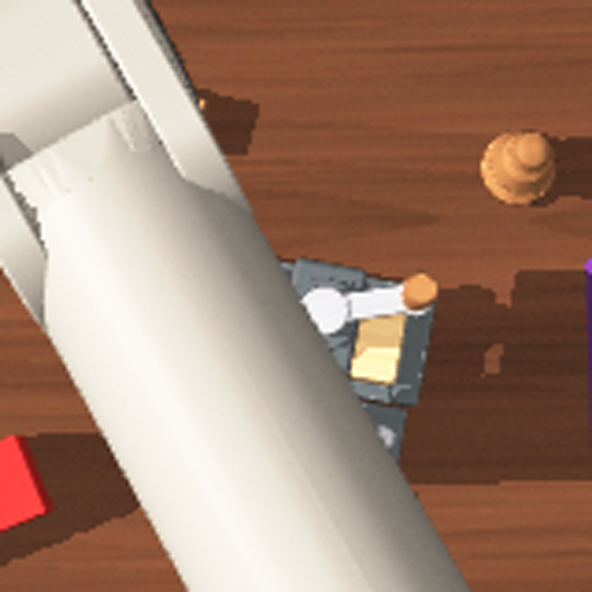

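Run:
```python
from h import *
c=calibration('side')
I0=cv2.imread('pics/a_side.png'); 
for n in ('a_side','k_side'):
    P=cloud(c,np.load(f'pics/{n}.npy')); d=P[...,:2]-AX2; r=np.hypot(d[...,0],d[...,1]); z=P[...,2]
    for zz in np.arange(.046,.09,.002):
        k=(r<.028)&(r>.014)&(abs(z-zz)<.001); 
        if k.sum()>1: print(n,'%.3f'%zz,k.sum(),end=' | ')
    print()
cwr=calibration('wrist'); P=cloud(cwr,np.load('pics/k_wrist.npy')); d=P[...,:2]-AX2; r=np.hypot(d[...,0],d[...,1]); z=P[...,2]; k=(r<.027)&(z<.09)&(z>.053); print('wrist pad top z',k.sum(),np.round(np.percentile(z[k],[5,25,50,75,95]),4) if k.any() else '')
```

```text
a_side 0.046 4 | a_side 0.048 2 | a_side 0.050 3 | a_side 0.066 2 | a_side 0.068 3 | a_side 0.070 2 | a_side 0.072 6 | a_side 0.074 9 | a_side 0.076 14 | a_side 0.078 25 | a_side 0.080 11 | a_side 0.082 2 | a_side 0.084 2 | a_side 0.086 2 | a_side 0.088 2 | 
k_side 0.046 5 | k_side 0.048 10 | k_side 0.050 4 | k_side 0.052 3 | k_side 0.054 6 | k_side 0.056 12 | k_side 0.058 15 | k_side 0.060 12 | k_side 0.062 13 | k_side 0.064 6 | k_side 0.066 4 | k_side 0.068 5 | k_side 0.070 3 | k_side 0.072 9 | k_side 0.074 5 | k_side 0.076 7 | k_side 0.078 4 | k_side 0.080 8 | k_side 0.082 4 | k_side 0.084 3 | k_side 0.086 6 | k_side 0.088 6 | 
wrist pad top z 764 [0.056  0.0617 0.0627 0.0698 0.0854]
```

The pad's top now reads 62 mm, against about 79 mm at the start, so its underside is at 50 mm, resting on the blank. At 7.24 rad the top would read 67.5 mm. The crank is therefore at its stop, with the pad squeezed about 7 mm. Handing in.

Run:
```python
from h import *
print(env.get_state()['time'],env.get_state()['force'].round(1)); job.job_done()
```

```text
42.4667 [-0.1 -0.8  0.6]
the job is handed in; nothing more can be done
```

The blank is pushed home against the end stop and clamped there, with the crank turned clockwise to its hard stop. I handed the job in at 42.5 s, with the gripper open and clear of everything.

**Blank:** It stopped at the same place on two separate presses, and the pictures show its front end flush with the stop. Its rear end read 108 to 109 mm in the clamp's frame instead of the nominal 110 mm. That is within my uncertainty of about 2 mm for the screw axis.

**Clamp:** The crank stopped at an angle that fits 13.5 rad. The top of the pad is at 62 mm, so its underside rests on the blank at 50 mm. I worked out the squeeze of about 7 mm from the crank angle and did not measure it directly.

**What went wrong:**
- **Slipped grip:** My first grip on the handle kept the wrist at a fixed angle and slipped off at about 4 rad. The force reading there reached about 43 N, on the fingers as far as I can tell.
- **Wrong turn count:** The closed fingers then pushed the handle most of the way round, which left my count one turn short. When the crank stopped early at an apparent 7.24 rad, I recognised it as the hard stop and confirmed it by the pad height. I had regripped with the wrist turning along with the crank before that.

**Bystanders:** The figurine, billet and purple and red blocks looked unmoved in the last pictures. I did not check the other bystanders closely.

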